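# Draw the spot plate out from under the reading hood

## Robot

A 6-joint arm with a two-finger parallel gripper is mounted at the origin on the work surface. World frame = base frame: x ahead of the robot, y to its left, z up, the work surface at z = 0. Lengths are in m, angles in rad, forces in N, time in s.
With the tool pointing down it reaches from about 0.35 to 0.975 m from the base axis. Payload 4.9 kg.
Tool frame: the origin (TCP) lies midway between the tips of the shut fingers; the grasp point (between the pads) lies 19 mm behind it; z points along the fingers, y is the direction in which the jaws open and shut (so a half turn about z gives the same grasp; the last joint's range is limited). The gripper opens to 85 mm and grips with 20 to 120 N. Pads are 22 mm wide; open, the fingers measure 114 mm over their backs; the gripper's body (76 mm by 85 mm) begins 54 mm behind the grasp point. The pads swing forward as they close: fully open they stand 13 mm farther back than shut.
Start: joints at [-1.404, 0.053, 1.613, -0, 1.476, -0.119], TCP at [0.176, -0.6, 0.231] pointing down, gripper open.
Joint ranges: [-3.01, 3.01], [-1.01, 2.22], [0.06, 2.58], [-1.02, 4.17], [0.09, 2.62], [-3.14, 3.14]. Speed limits (rad/s): [2.57, 2.57, 3.14, 3.14, 3.14, 3.14].

## Interface

Orientations are given as a rotation vector (axis times angle).
In Python, from plant import robot gives the robot as it stands.
- The arm moves only by the shell command python3 -m crank 'ROWS' [OPENING] [FORCE]. ROWS is JSON, a list of rows, each a list of 4 numbers: the shift along the tool's x, y, z in m, then the turn about the tool's z in degrees. A call has 1 to 8 rows; each row shifts and turns the commanded pose from where the row before left it, along the tool's axes as they then stand; what a row does not reach is not made up. A row lasts 1/10 s, in which the tool goes at most 50 mm and 8.59 degrees, less where a joint would pass 70% of its speed; a pose out of reach is approached as far as the arm can. A call is refused whole if a number of a shift passes 0.05 or a number of a turn 8.59, either way. A call with a gripper value outside its range is refused whole. OPENING is the closure, from 0 (fully open) to 1 (shut), set as the call begins (- or left out, the last holds). The fingers move at their own pace and stop on an object; FORCE is the grip in N (left out, the last holds). Time passes only in rows, so rows that do not move let the fingers close. It gives the time, the measured TCP pose, the force and the opening at its end, in the units of the state.
- robot.state(): the state, without advancing time (a new reading comes with each control period).
- robot.camera(name): name is "side" or "top"; returns a dict with "frame" (480x640x3 uint8, blue, green, red), "mtx" (3x3 intrinsics, pixels), "R" (3x3) and "t" (3): a world point X has camera coordinates R X + t. Camera axes: x right, y down, z forward; pixel columns grow to the right and rows downward; lengths in m; the calibration is good to about 2 mm. A picture is of the moment at which its call begins. There is no depth.
- robot.job_done(): hands the job in, once; it reports no verdict.
The state is a dict: "time_s": time; "joint_pos": joint angles; "qd": joint speeds; "tau": joint torques, N m; "tool_pos": TCP position; "tool_rot": TCP orientation; "ft_force": force on the tool from outside, world axes, zero at the start; "ft_torque": the same for the moment, N m; "width": opening from 0.0 (shut) to 1.0 (fully open).
Only numpy, scipy, OpenCV 4.12 (cv2) and the standard library are available. Lean on these libraries where they do the work, as an engineer would, in place of code of your own. Each camera call takes 0.05 s, during which the arm holds its last target.

## Task

Three white porcelain plates lie in the lanes of a low station, each pushed part-way under its hood. Press down on top of the plate with the rows of round wells and drag it out by friction until its front edge rests against the low lip at the open end of its lane, then let go. Slide it without lifting it, and leave the other two plates where they are.

Things in the scene. Friction and masses are not known exactly. Their poses are not given: they have to be found in the camera images.
- station: Steel base 300 (x) x 280 x 8 mm. Three lanes along x, 80 mm wide, centred at y -90, 0, +90 mm; floor 8 mm, rails beside them 16 mm above the bench. Front (-x, robot side): lip 16 mm high, inner face x = -140 mm. Hood over x 30 to 150 mm, underside 34, top 46 mm up, small things 35 mm tall on it. Origin: underside centre; x runs from lip to hood, z up. Plates slide easily (friction 0.2).
- spot_plate_top (a point): Plate to move: white porcelain 160 (x) x 76 x 10 mm, 0.3 kg, loose in any one of the lanes; 15 round wells 19 mm wide (press as if flat), plain 40 mm margin at its front (-x) end. Point: centre of its top, 18 mm above the bench; axes as the station's. At the start its front edge is 50 to 90 mm from the lip, 80 to 120 mm of it out of the hood; against the lip this point is at station x = -60 mm.
- plain_tile_top (a point): Another porcelain plate of the same size in another lane, quite plain, with no marks; not to be moved. Point: centre of its top face.
- groove_tile_top (a point): Another porcelain plate of the same size in another lane, with two long straight grooves along it instead of wells; not to be moved. Point: centre of its top face.
Mind the look-alikes: they are no part of the job. What is shaped like the part that bears spot_plate_top but red is not meant.

How it is judged:
On the way:
1. the plate with the wells, pressed by the gripper, has been slid at least 20 mm (distance of spot_plate_top from where it was at the start of the episode above 0.02 m and contact force between the fingers and spot_plate above 0.5 N), for 0.05 s.
At the end, for the whole second after the job is handed in: The plate with the wells lies flat in its lane with its front edge within 12 mm of the lip, and the other two plates are within 15 mm of where they started (x of spot_plate_top in the frame of station between -0.064 and -0.048 m and height (world z) of spot_plate_top below 0.022 m and angle between spot_plate_top's own z axis and vertical below 0.1 rad and distance of each of plain_tile_top, groove_tile_top from where it was at the start of the episode below 0.015 m); the robot touches nothing.
It fails at once if the plate with the wells is lifted (its top centre more than 12 mm above its place) or tipped by more than 10 degrees (height (world z) of spot_plate_top above 0.03 m or angle between spot_plate_top's own z axis and vertical above 0.175 rad).
It fails at once if one of the other two plates is moved by more than 15 mm (distance of any of plain_tile_top, groove_tile_top from where it was at the start of the episode above 0.015 m).
It also fails if it takes over 32 s, if anything falls off the work surface, if the arm or the gripper's body presses on something with over 40 N, if the wrist force passes 120 N, or if a joint passes its speed limit or range.

## Working session

There is one attempt and no reset: what is moved stays moved. The work goes in short steps, Python scripts to look and compute and a shell command to move; the robot and the scene stay as the last step left them, time stands still between calls to the robot, and variables do not carry over. Pictures are saved under pics/ and viewed, and the job is handed in when it is done.

```bash
ls; mkdir -p pics; python3 - <<'E'
from plant import robot
import cv2
s=robot.state();print({k:s[k] for k in('time_s','tool_pos','tool_rot','ft_force','width')})
for n in('top','side'):
    c=robot.camera(n);cv2.imwrite(f'pics/{n}0.png',c['frame']);print(n,c['mtx'],c['R'],c['t'])
    import numpy as np; np.savez(f'{n}0.npz',**c)
E
```

```text
pics
{'time_s': 0.0, 'tool_pos': array([ 0.17610378, -0.59904832,  0.2300747 ]), 'tool_rot': array([-3.10756953e+00, -4.47128289e-01,  8.44518041e-05]), 'ft_force': array([-0.12879772,  0.06354902,  0.30697385]), 'width': 1.001282381475679}
top [[446.44272191   0.         319.29050983]
 [  0.         446.44272191 236.41428801]
 [  0.           0.           1.        ]] [[ 1.47834107e-02 -9.99887902e-01  2.37344193e-03]
 [-9.85361903e-01 -1.49717384e-02 -1.69816861e-01]
 [ 1.69833359e-01  1.71773131e-04 -9.85472780e-01]] [-0.11980745  0.4678754   0.9015121 ]
side [[480.94374586   0.         321.34337943]
 [  0.         480.94374586 238.35389415]
 [  0.           0.           1.        ]] [[-0.99260326 -0.12042623  0.01537154]
 [-0.08204452  0.57207772 -0.81608565]
 [ 0.0894844  -0.81131043 -0.57772652]] [0.48249018 0.11855269 1.00834505]
```

View pics/top0.png

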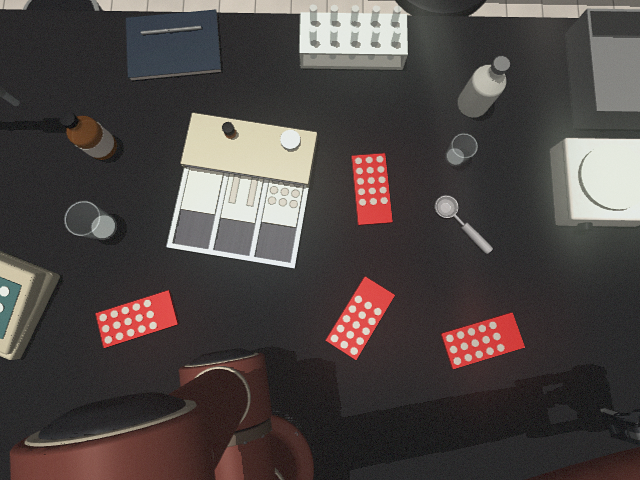

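View pics/side0.png

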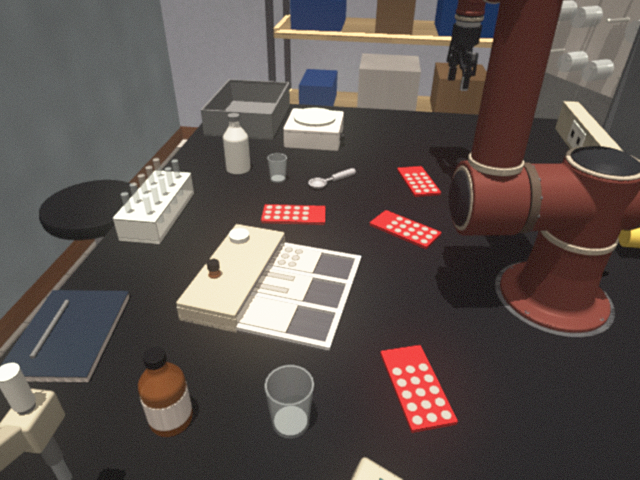

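The top view shows the station at about (165–315, 115–265). Its lip is toward the robot, and the wells plate is in the right-hand lane (wells near (283,195)), which is the -y side. The grooved plate is in the middle lane and the plain one on the left. The red plates are decoys.

```bash
python3 - <<'E'
import cv2
f=cv2.imread('pics/top0.png')[105:275,155:325]
cv2.imwrite('pics/top0z.png',cv2.resize(f,(595,595),interpolation=cv2.INTER_CUBIC))
f=cv2.imread('pics/side0.png')[215:350,170:370]
cv2.imwrite('pics/side0z.png',cv2.resize(f,(800,540),interpolation=cv2.INTER_CUBIC))
E
```

```text
(no output)
```

View pics/top0z.png

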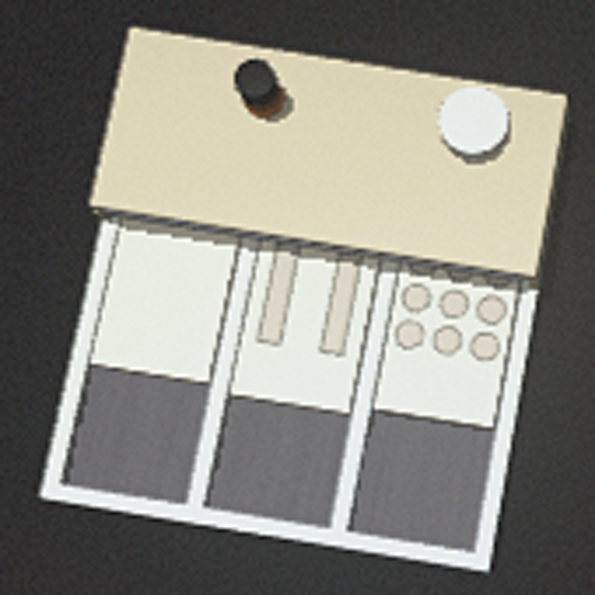

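View pics/side0z.png

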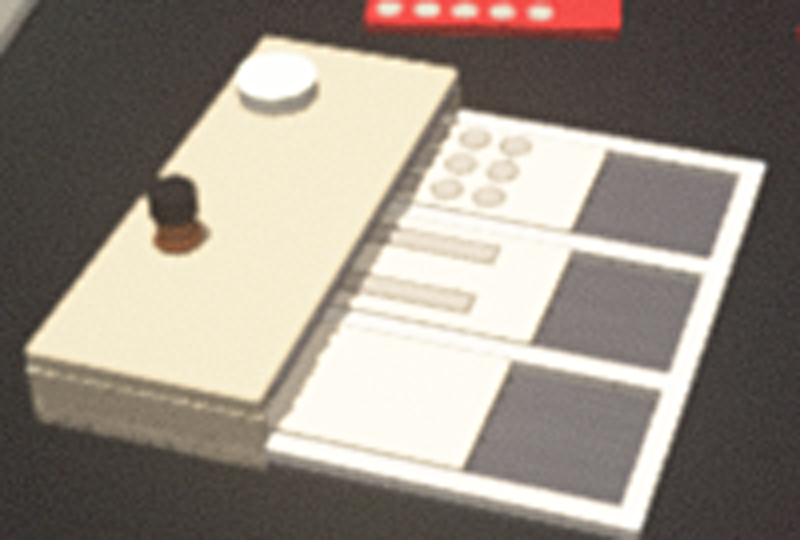

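```bash
cat > h.py <<'E'
import numpy as np, cv2
def ray(c,uv,z):
    p=cv2.undistortPoints(np.array([[uv]],float),c['mtx'],None)[0,0]
    d=c['R'].T@np.array([p[0],p[1],1.]);o=-c['R'].T@c['t']
    return o+d*(z-o[2])/d[2]
E
python3 - <<'E'
from h import *
c=np.load('top0.npz'); print('cam',-c['R'].T@c['t'])
Z=lambda a,b:((a+.5)/3.5-.5+155,(b+.5)/3.5-.5+105)
pts=dict(lipL=(40,497,.016),lipR=(490,570,.016),hoodFL=(92,207,.046),hoodFR=(535,276,.046),hoodBL=(130,28,.046),hoodBR=(567,96,.046),
 innR=(475,551,.016),innL=(64,486,.016),plL=(374,411,.018),plR=(493,428,.018),grL=(232,397,.018),grR=(349,411,.018),pnL=(94,366,.018),pnR=(210,382,.018))
P={k:ray(c,Z(a,b),z) for k,(a,b,z) in pts.items()}
for k in P: print(k,P[k].round(4))
# station fit: known local coords
L=dict(lipL=(-.15,.14),lipR=(-.15,-.14),hoodFL=(.03,.14),hoodFR=(.03,-.14),hoodBL=(.15,.14),hoodBR=(.15,-.14))
A=np.array([L[k] for k in L]);B=np.array([P[k][:2] for k in L])
H=(A-A.mean(0)).T@(B-B.mean(0));U,S,V=np.linalg.svd(H);R=(U@V).T
t=B.mean(0)-R@A.mean(0);print('t',t,'yaw',np.degrees(np.arctan2(R[1,0],R[0,0])));print('res mm',((A@R.T+t-B)*1e3).round(1))
for k in P: print(k,'st',(R.T@(P[k][:2]-t)).round(4))
# side check
s=np.load('side0.npz');W=lambda a,b:((a+.5)/4-.5+170,(b+.5)/4-.5+215)
for n,a,b,z in(('lipR',765,162,.016),('lipL',638,535,.016),('plR',608,150,.018),('plL',577,233,.018),('hoodFR',458,68,.046),('hoodFL',268,403,.046)):
    p=ray(s,W(a,b),z);print('side',n,p.round(4),(R.T@(p[:2]-t)).round(4))
np.savez('st.npz',R=R,t=t)
E
```

```text
cam [ 0.30969093 -0.11294396  0.96815313]
lipL [0.4464 0.2169 0.016 ]
lipR [ 0.4055 -0.0611  0.016 ]
hoodFL [0.6229 0.1877 0.046 ]
hoodFR [ 0.5831 -0.0859  0.046 ]
hoodBL [0.7406 0.1717 0.046 ]
hoodBR [ 0.6997 -0.1036  0.046 ]
innR [ 0.4171 -0.0516  0.016 ]
innL [0.4535 0.2026 0.016 ]
plL [0.5031 0.0131 0.018 ]
plR [ 0.4935 -0.0609  0.018 ]
grL [0.5106 0.1016 0.018 ]
grR [0.5029 0.0286 0.018 ]
pnL [0.5291 0.1886 0.018 ]
pnR [0.52   0.1158 0.018 ]
t [0.57314744 0.05575559] yaw -8.415946403286547
res mm [[-1.2 -0.7]
 [-1.3  0.3]
 [ 0.4  2.2]
 [-0.8 -1.3]
 [ 1.4  0.6]
 [ 1.3 -1.1]]
lipL st [-0.1489  0.1408]
lipR st [-0.1487 -0.1401]
hoodFL st [0.0299 0.1378]
hoodFR st [ 0.0306 -0.1386]
hoodBL st [0.1487 0.1392]
hoodBR st [ 0.1485 -0.1391]
innR st [-0.1387 -0.1291]
innL st [-0.1399  0.1277]
plL st [-0.063  -0.0524]
plR st [-0.0617 -0.1271]
grL st [-0.0685  0.0362]
grR st [-0.0655 -0.0371]
pnL st [-0.0631  0.125 ]
pnR st [-0.0614  0.0516]
side lipR [ 0.4039 -0.0604  0.016 ] [-0.1504 -0.1397]
side lipL [0.4453 0.2227 0.016 ] [-0.1509  0.1464]
side plR [ 0.4926 -0.0565  0.018 ] [-0.0633 -0.1228]
side plL [0.5001 0.0191 0.018 ] [-0.0669 -0.047 ]
side hoodFR [ 0.5831 -0.085   0.046 ] [ 0.0304 -0.1377]
side hoodFL [0.6195 0.1936 0.046 ] [0.0257 0.1432]
```

The two views agree: the station is at about (0.573, 0.056) with yaw -8.4°, and the wells plate's front edge is at station x ≈ -0.0635, so it needs about 76 mm of travel. I'll turn first and close the fingers.

```bash
python3 -m crank '[[0,0,0,8.2],[0,0,0,8.2],[0,0,0,8.2],[0,0,0,0],[0,0,0,0]]' 1 40
cat >> h.py <<'E'
from scipy.spatial.transform import Rotation as Ro
def goal(sx,sy,z,s):
    d=np.load('st.npz');w=np.append(d['t']+d['R']@[sx,sy],z)
    T=Ro.from_rotvec(s['tool_rot']).as_matrix()
    p=np.append(d['R'].T@(s['tool_pos'][:2]-d['t']),s['tool_pos'][2])
    print('t',s['time_s'],'tcp st',p.round(4),'world goal',w.round(4),'tool shift mm',(T.T@(w-s['tool_pos'])*1e3).round(1),
     'x axis in st deg',np.degrees(np.arctan2(*(d['R'].T@T[:2,0])[::-1])).round(2),'zax',T[:,2].round(3),'F',s['ft_force'].round(1),'w',round(s['width'],3))
E
python3 -c "
from h import *;from plant import robot
goal(-.043,-.09,.1,robot.state())"
```

```text
time_s: 0.6
tool_pos: [0.1762, -0.5994, 0.2308]
tool_rot: [-3.133, 0.221, 0.0]
ft_force: [-1.0, 0.3, -0.0]
width: 0.143
t 0.6 tcp st [-0.2968 -0.7062  0.2308] world goal [ 0.5174 -0.027   0.1   ] tool shift mm [ 257.7 -614.5  131.2] x axis in st deg 0.36 zax [-0.     0.001 -1.   ] F [-1.   0.3 -0. ] w 0.143
```

```bash
python3 -m crank '[[0.016,-0.038,0,0],[0.016,-0.038,0,0],[0.016,-0.038,0,0],[0.016,-0.038,0,0],[0.016,-0.038,0,0],[0.016,-0.038,0,0],[0.016,-0.038,0,0],[0.016,-0.038,0,0]]'
python3 -m crank '[[0.016,-0.038,0,0],[0.016,-0.038,0,0],[0.016,-0.038,0,0],[0.016,-0.038,0,0],[0.016,-0.038,0,0],[0.016,-0.038,0,0],[0,0,0,0],[0,0,0,0]]'
python3 -c "
from h import *;from plant import robot
goal(-.043,-.09,.1,robot.state())"
```

```text
time_s: 1.4
tool_pos: [0.3469, -0.3155, 0.2313]
tool_rot: [3.134, -0.222, 0.001]
ft_force: [1.2, -0.4, -0.8]
width: 0.0
time_s: 2.2
tool_pos: [0.4741, -0.1045, 0.2311]
tool_rot: [3.134, -0.219, -0.001]
ft_force: [0.3, 0.5, 0.2]
width: 0.003
t 2.2 tcp st [-0.0746 -0.173   0.2311] world goal [ 0.5174 -0.027   0.1   ] tool shift mm [ 32.2 -82.8 131.1] x axis in st deg 0.41 zax [-0.001 -0.    -1.   ] F [0.3 0.5 0.2] w 0.003
```

```bash
python3 -m crank '[[0.016,-0.041,0,0],[0.016,-0.042,0.02,0.2],[0,0,0.04,0.2],[0,0,0.04,0],[0,0,0.03,0],[0,0,0.03,0],[0,0,0,0],[0,0,0,0]]'
python3 - <<'E'
from h import *;from plant import robot
goal(-.043,-.09,.018,robot.state())
for n in('top','side'):
    c=robot.camera(n);f=c['frame'][105:275,155:325] if n=='top' else c['frame'][215:350,170:370]
    cv2.imwrite(f'pics/{n}1z.png',cv2.resize(f,(595,595) if n=='top' else (800,540),interpolation=cv2.INTER_CUBIC))
E
```

```text
time_s: 3.0
tool_pos: [0.5172, -0.0286, 0.0715]
tool_rot: [3.133, -0.238, -0.001]
ft_force: [1.0, -0.5, 0.9]
width: 0.004
t 3.0 tcp st [-0.043  -0.0916  0.0715] world goal [ 0.5174 -0.027   0.018 ] tool shift mm [ 0.  -1.6 53.5] x axis in st deg -0.27 zax [-0.001 -0.    -1.   ] F [ 1.  -0.5  0.9] w 0.004
```

View pics/side1z.png

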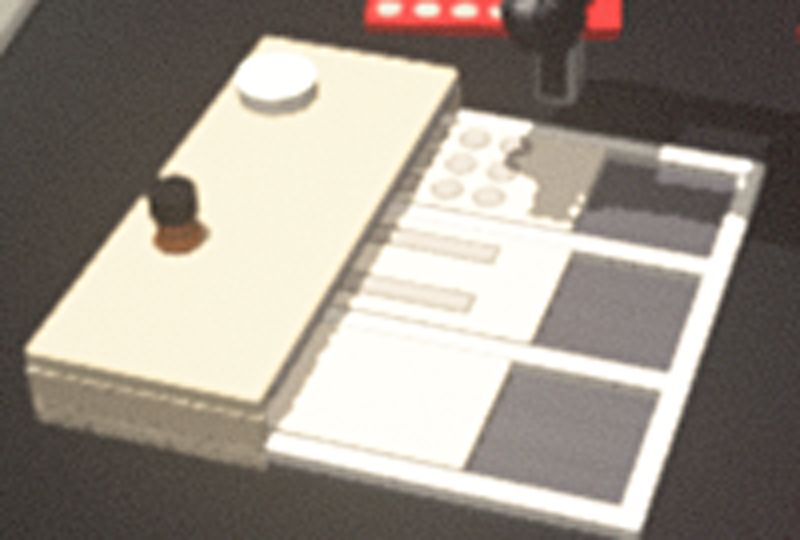

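View pics/top1z.png

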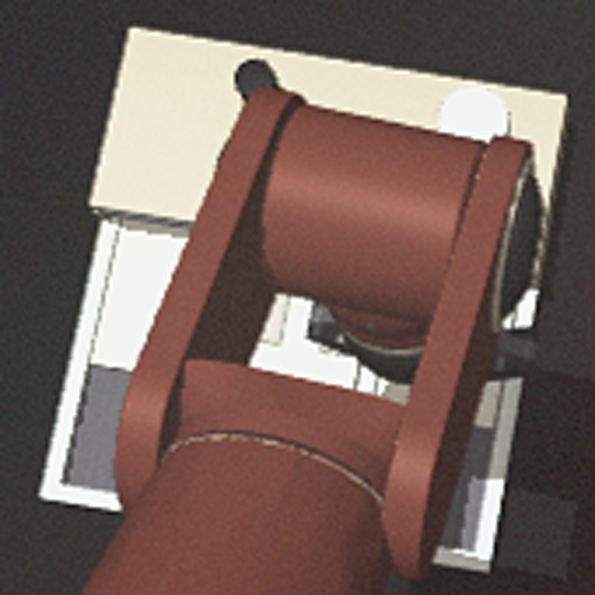

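The side view shows the shut fingertips at zoom (558,103), about 70 mm up and above the plain front margin, clear of the hood. I'll descend gently.

```bash
python3 -m crank '[[0,-0.001,0.02,0],[0,0,0.015,0],[0,0,0.01,0],[0,0,0.002,0],[0,0,0,0],[0,0,0,0]]'
python3 -m crank '[[0,0,0.002,0],[0,0,0.002,0],[0,0,0.002,0],[0,0,0,0],[0,0,0,0]]'
```

```text
time_s: 3.7
tool_pos: [0.5183, -0.0267, 0.025]
tool_rot: [3.133, -0.236, 0.002]
ft_force: [0.4, 0.3, 0.8]
width: -0.001
time_s: 4.2
tool_pos: [0.5176, -0.0266, 0.0182]
tool_rot: [-3.133, 0.236, 0.0]
ft_force: [-0.8, 0.9, 0.1]
width: 0.001
```

```bash
python3 -m crank '[[0,0,0.001,0],[0,0,0.001,0],[0,0,0,0]]'
python3 -m crank '[[0,0,0.001,0],[0,0,0,0]]'
```

```text
time_s: 4.5
tool_pos: [0.5189, -0.0268, 0.018]
tool_rot: [3.132, -0.236, 0.003]
ft_force: [-2.1, 0.2, 8.5]
width: -0.001
time_s: 4.7
tool_pos: [0.5196, -0.0269, 0.018]
tool_rot: [3.132, -0.236, 0.005]
ft_force: [-2.7, 0.5, 11.2]
width: -0.005
```

```bash
python3 -m crank '[[0,0,0.001,0],[0,0,0.001,0],[-0.002,0,0,0],[-0.004,0,0,0],[-0.006,0,0,0],[-0.006,0,0,0],[-0.006,0,0,0],[0,0,0,0]]'
python3 - <<'E'
from h import *;from plant import robot
goal(-.119,-.09,.018,robot.state())
for n in('side',):
    c=robot.camera(n);f=c['frame'][215:350,170:370]
    cv2.imwrite(f'pics/{n}2z.png',cv2.resize(f,(800,540),interpolation=cv2.INTER_CUBIC))
E
```

```text
time_s: 5.5
tool_pos: [0.4985, -0.0239, 0.018]
tool_rot: [3.131, -0.236, 0.016]
ft_force: [1.1, -0.2, 15.1]
width: 0.003
t 5.5 tcp st [-0.0621 -0.0897  0.018 ] world goal [ 0.4423 -0.0159  0.018 ] tool shift mm [-56.8   0.5  -0.6] x axis in st deg -0.21 zax [ 0.01  -0.002 -1.   ] F [ 1.1 -0.2 15.1] w 0.003
```

View pics/side2z.png

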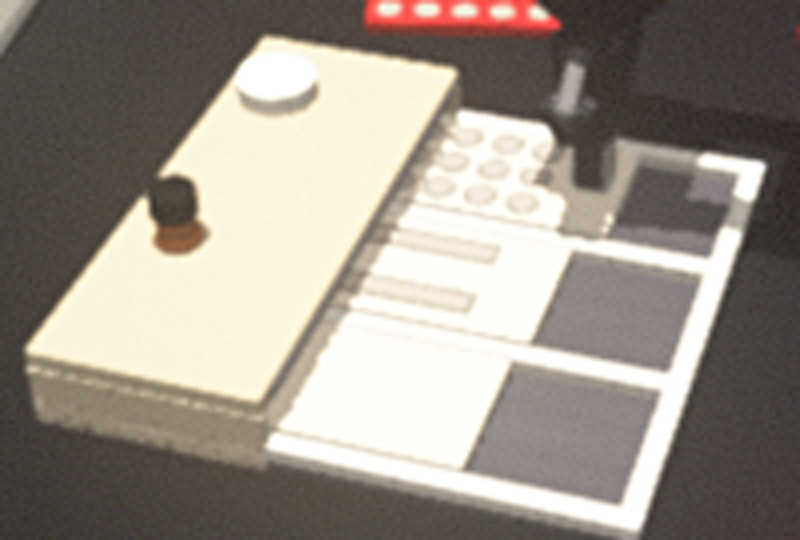

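The plate follows the fingers: the side-view front corner went from (577,233) to about (612,236). The other plates haven't moved. I'll keep dragging.

```bash
python3 -m crank '[[-0.006,0,0,0],[-0.006,0,0,0],[-0.006,0,0,0],[-0.006,0,0,0],[-0.006,0,0,0],[-0.006,0,0,0],[-0.006,0,0,0],[0,0,0,0]]'
python3 - <<'E'
from h import *;from plant import robot
goal(-.119,-.09,.018,robot.state())
for n in('side',):
    c=robot.camera(n);f=c['frame'][215:350,170:370]
    cv2.imwrite(f'pics/{n}3z.png',cv2.resize(f,(800,540),interpolation=cv2.INTER_CUBIC))
E
```

```text
time_s: 6.35
tool_pos: [0.4572, -0.0177, 0.018]
tool_rot: [3.131, -0.236, 0.016]
ft_force: [0.8, -0.7, 16.2]
width: 0.005
t 6.35 tcp st [-0.104  -0.0896  0.018 ] world goal [ 0.4423 -0.0159  0.018 ] tool shift mm [-15.    0.4  -0.2] x axis in st deg -0.21 zax [ 0.01  -0.002 -1.   ] F [ 0.8 -0.7 16.2] w 0.005
```

View pics/side3z.png

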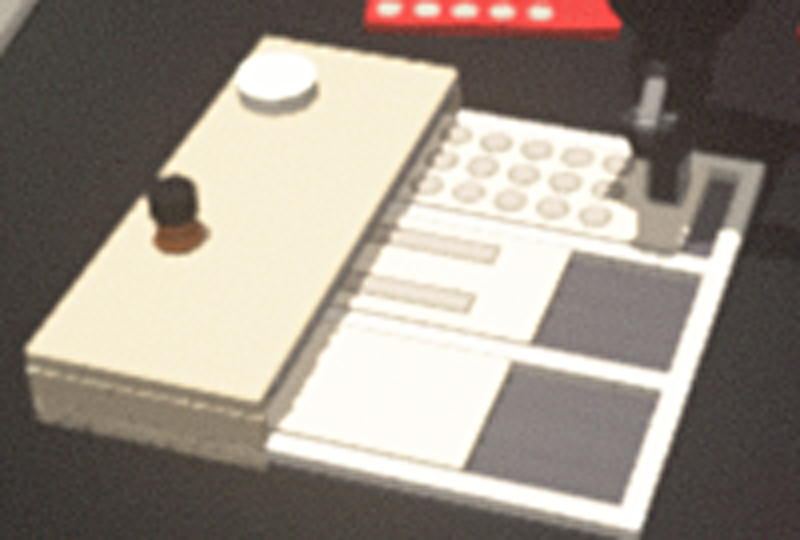

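The gap to the lip is now about 14 mm (dark strip at x≈695–735). I'll go slowly until the drag force rises.

```bash
python3 -m crank '[[-0.004,0,0,0],[-0.004,0,0,0],[-0.003,0,0,0],[0,0,0,0]]'
python3 -m crank '[[-0.002,0,0,0],[0,0,0,0]]'
python3 -m crank '[[-0.002,0,0,0],[0,0,0,0]]'
python3 -c "
from h import *;from plant import robot
goal(-.119,-.09,.018,robot.state())
c=robot.camera('side');f=c['frame'][215:350,170:370]
cv2.imwrite('pics/side4z.png',cv2.resize(f,(800,540),interpolation=cv2.INTER_CUBIC))"
```

```text
time_s: 6.8
tool_pos: [0.4467, -0.0161, 0.018]
tool_rot: [3.131, -0.236, 0.018]
ft_force: [1.3, -0.9, 13.6]
width: 0.004
time_s: 7.0
tool_pos: [0.445, -0.0159, 0.018]
tool_rot: [3.131, -0.236, 0.018]
ft_force: [3.2, -0.8, 14.3]
width: -0.002
time_s: 7.2
tool_pos: [0.4431, -0.0156, 0.018]
tool_rot: [3.131, -0.236, 0.018]
ft_force: [3.8, 0.6, 14.1]
width: 0.002
t 7.2 tcp st [-0.1182 -0.0896  0.018 ] world goal [ 0.4423 -0.0159  0.018 ] tool shift mm [-0.7  0.4 -0. ] x axis in st deg -0.21 zax [ 0.012 -0.002 -1.   ] F [ 3.8  0.6 14.1] w 0.002
```

View pics/side4z.png

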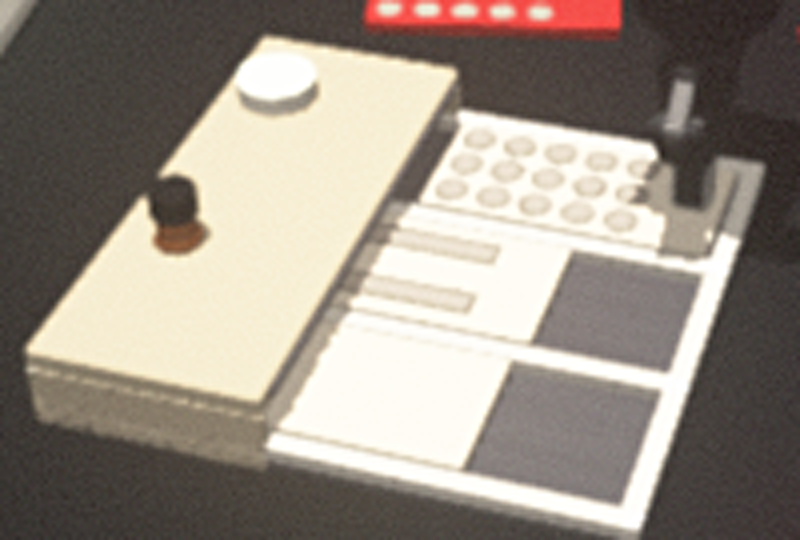

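```bash
python3 -m crank '[[-0.002,0,0,0],[0,0,0,0]]'
python3 -m crank '[[-0.001,0,0,0],[0,0,0,0],[0,0,0,0]]'
python3 -c "
from h import *;from plant import robot
c=robot.camera('side');f=c['frame'][235:295,300:370]
cv2.imwrite('pics/side5z.png',cv2.resize(f,(700,600),interpolation=cv2.INTER_CUBIC))"
```

```text
time_s: 7.45
tool_pos: [0.4411, -0.0153, 0.018]
tool_rot: [3.131, -0.236, 0.018]
ft_force: [2.4, -0.9, 14.0]
width: -0.002
time_s: 7.75
tool_pos: [0.4402, -0.0151, 0.018]
tool_rot: [3.131, -0.236, 0.019]
ft_force: [3.3, -0.2, 13.2]
width: -0.001
```

View pics/side5z.png

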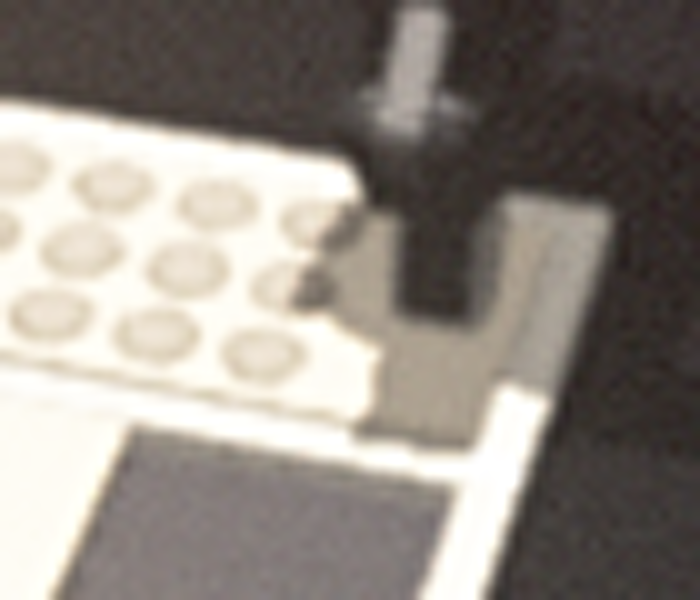

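There's no dark gap left between the plate and the lip. I'll release straight up, then back off for a clear look.

```bash
python3 -m crank '[[0,0,-0.003,0],[0,0,-0.005,0],[0,0,-0.02,0],[0,0,-0.04,0],[0,0,-0.05,0],[0,0,-0.05,0],[0,0.03,0,0],[0,0.045,0,0]]'
python3 -m crank '[[0,0.045,0,0],[0,0.045,0,0],[0,0.045,0,0],[0,0.045,0,0],[0,0.045,0,0],[0,0.045,0,0],[0,0,0,0],[0,0,0,0]]'
python3 - <<'E'
from h import *;from plant import robot
s=robot.state();print(s['time_s'],s['tool_pos'])
for n in('top','side'):
    c=robot.camera(n);np.savez(n+'6.npz',**c);f=c['frame'][105:275,155:325] if n=='top' else c['frame'][215:350,170:370]
    cv2.imwrite(f'pics/{n}6z.png',cv2.resize(f,(595,595) if n=='top' else (800,540),interpolation=cv2.INTER_CUBIC))
E
```

```text
time_s: 8.6
tool_pos: [0.4242, -0.0879, 0.1835]
tool_rot: [3.132, -0.229, 0.006]
ft_force: [0.5, -0.0, -0.1]
width: -0.0
time_s: 9.4
tool_pos: [0.3821, -0.3552, 0.1803]
tool_rot: [-3.13, 0.239, 0.002]
ft_force: [0.6, -0.5, 0.0]
width: -0.004
9.4 [ 0.38207212 -0.35523437  0.18032743]
```

View pics/side6z.png

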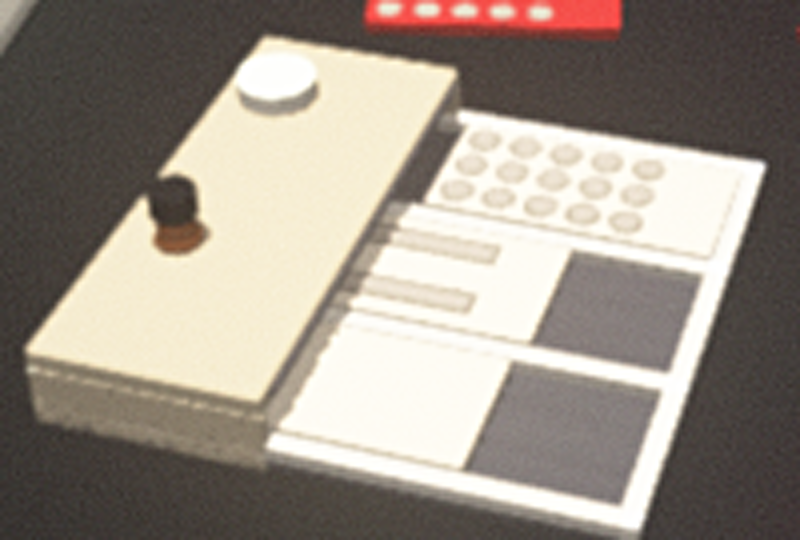

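View pics/top6z.png

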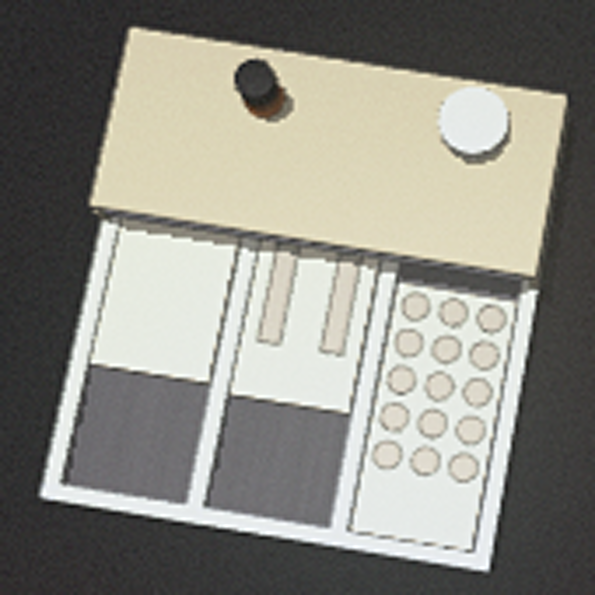

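Top view: the plate's front edge lies along the lip's inner edge, with the seam from (350,529) to (475,551) and no dark floor showing. The other two plates look unmoved. Now a numeric check.

```bash
python3 - <<'E'
from h import *
c=np.load('top6.npz');d=np.load('st.npz')
Z=lambda a,b:((a+.5)/3.5-.5+155,(b+.5)/3.5-.5+105)
for n,a,b,z in(('frontL',350,529,.018),('frontR',475,551,.018),('backL',396,283,.018),('backR',516,301,.018),('wellcentre',439,386,.018)):
    print(n,(d['R'].T@(ray(c,Z(a,b),z)[:2]-d['t'])).round(4))
c0=np.load('top0.npz')['frame'].astype(int)[105:275,155:325].max(2);c1=c['frame'].astype(int)[105:275,155:325].max(2)
D=cv2.GaussianBlur(abs(c0-c1).astype(np.float32),(3,3),0)>25
ys,xs=np.where(D);print('changed px cols',xs.min()*3.5,xs.max()*3.5,'rows',ys.min()*3.5,ys.max()*3.5,'other lanes',D[:,:100].sum())
E
```

```text
frontL [-0.1379 -0.0514]
frontR [-0.1389 -0.1292]
backL [ 0.02   -0.0511]
backR [ 0.0207 -0.1275]
wellcentre [-0.0409 -0.0894]
changed px cols 346.5 514.5 rows 262.5 549.5 other lanes 2
```

```bash
python3 -c "
from plant import robot
print(robot.job_done())"
```

```text
the job is handed in; nothing more can be done
None
```

I pressed the shut fingers at about 15 N on the plain front margin of the wells plate, in the station's -y lane. I slid it about 76 mm until no gap to the lip showed, lifted off and moved clear, then handed the job in with the clock just under 10 s.

- **Wells plate:** in the last top view its front edge is at station x ≈ -0.138 to -0.139 m. The lip face is at -0.140 m, and my measurement is good to about 2 mm. That puts the plate centre at about -0.059 m, inside the allowed range, and the plate looks flat.
- **Other two plates:** comparing the top views from before and after shows practically no change in their lanes (2 noise pixels).
- **Robot:** the last force reading was near zero, and the gripper was well clear of the station.
- **Unclear check:** the drag force did not rise distinctly at the lip; it stayed around 2–4 N. Contact with the lip is therefore judged from the pictures, not from force.

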